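# Line up the filled casting rings by size on the setting tray

## Robot

A 6-joint arm with a two-finger parallel gripper is mounted at the origin on the work surface. World frame = base frame: x ahead of the robot, y to its left, z up, the work surface at z = 0. Lengths are in mm, angles in rad, forces in N, time in s.
With the tool pointing down it reaches from about 350 to 975 mm from the base axis. Payload 7.1 kg.
Tool frame: the origin (TCP) lies on the front face of the gripper's body, between the roots of the fingers; the fingertips stand 80 mm ahead of it and the grasp point (between the pads) lies 61 mm ahead of it (env.tips_ahead is the distance from the TCP to the fingertips, in mm); z points along the fingers, y is the line along which they close (so a half turn about z gives the same grasp; the last joint's range is limited). The gripper opens to 88 mm and grips with 3 to 60 N. Pads are 20 mm wide; open, the fingers measure 115 mm over their backs; the gripper's body (75 mm by 178 mm) begins 61 mm behind the grasp point.
Start: joints at [1.089, 0.423, 1.63, -0, 1.089, -0.019], TCP at [279.002, 559.252, 302.675] pointing down, gripper open.
Joint ranges: [-3, 3], [-0.9, 2.11], [0.09, 2.58], [-1.31, 4.45], [0.11, 2.69], [-2.54, 2.54]. Speed limits (rad/s): [2.39, 2.39, 3.01, 3.14, 3.14, 3.14].

## Interface

Orientations are given as a unit quaternion [x, y, z, w].
In Python, from station import env, set_gripper, viewer, workorder gives the robot as it stands. Calls block until the motion is done:
- env.reach(position, orientation): joint-space move of the TCP to a pose.
- env.move_l(position, rot=None, rate=150, f_stop=None): straight line of the TCP; rot=None keeps the orientation; rate is the mean speed in mm/s. With f_stop (N) it stops when the force on the tool has changed by that much, and returns True; else False.
- env.move_joints(angles): joint-space move.
- set_gripper(opening): finger opening in mm; the grip force is fixed at half the most; returns when the fingers have stopped.
- env.hold(seconds).
- env.ik(position, orientation): joint angles nearest the present ones, or None.
- env.read_state(): the state.
- viewer.camera(name): name is "side" or "top" or "wrist"; returns the picture (384x512x3 uint8, blue, green, red); there is no depth.
- viewer.camera_params(name): a dict with "fx", "fy", "cx", "cy" (pixels), "pose" (4x4, takes a point from camera to world coordinates); the wrist camera has in their place "tool_from_camera" (4x4, takes a point from camera to tool coordinates, whose origin is the TCP and whose axes are the flange's). Camera axes: x right, y up, looking along -z (the intrinsics and any distortion apply to the point x, -y, -z); pixel columns grow to the right and rows downward; lengths in mm; the calibration is good to about 2 mm. A picture is of the moment at which its call begins: read the wrist's pose just before it. camera_params takes no time and is no camera call.
A pose or a line that the arm cannot do raises env.IKError and nothing moves.
- workorder.sign_off(): hands the job in; it is judged then, once.
The state is a dict: "time_s": time; "qpos": joint angles; "dq": joint speeds; "tau": joint torques, N m; "tool_pos": TCP position; "orientation": TCP orientation; "force": force on the tool from outside, world axes, zero at the start; "wrist_torque": the same for the moment, N m; "width": finger opening in mm; "grip_force": force on a finger pad.
Only numpy, scipy, OpenCV 4.12 (cv2) and the standard library are available. Lean on these libraries where they do the work, as an engineer would, in place of code of your own. Each camera call takes 0.05 s, during which the arm holds its last target. There are 200 camera calls.

## Task

Get the four filled casting rings ready for the furnace: stand them on the tray in order of size, one centred on each pad, with the smallest on the pad next to the blue bar and the largest at the far end. Keep the rings upright all the way, and leave them standing still.

Things in the scene. Friction and masses are not known exactly. Their poses are not given: they have to be found in the camera images.
- ring28_center (a point): centre (on the axis, half-way up) of the loose filled casting ring of 28 mm diameter and 42 mm height: a solid upright steel cylinder, its flat top pink plaster with a small dark round mouth in the middle; the smallest of the four. Weighs about 60 g. z up; it stands on the table at the start
- ring38_center (a point): centre (on the axis, half-way up) of the loose filled casting ring of 38 mm diameter and 48 mm height: a solid upright steel cylinder, its flat top pink plaster with a small dark round mouth in the middle; the second smallest of the four. Weighs about 120 g. z up; it stands on the table at the start
- ring48_center (a point): centre (on the axis, half-way up) of the loose filled casting ring of 48 mm diameter and 54 mm height: a solid upright steel cylinder, its flat top pink plaster with a small dark round mouth in the middle; the second largest of the four. Weighs about 210 g. z up; it stands on the table at the start
- ring58_center (a point): centre (on the axis, half-way up) of the loose filled casting ring of 58 mm diameter and 60 mm height: a solid upright steel cylinder, its flat top pink plaster with a small dark round mouth in the middle; the largest of the four. Weighs about 340 g. z up; it stands on the table at the start
- pad0: one of four equal round black-rimmed grey pads, 50 mm across and 3 mm thick with a white dot in the middle, fixed in a straight row 85 mm apart on the aluminium tray (tray 76 mm wide, 440 mm long, 6 mm thick). Pad 0 counted from 0 along the tray's +y direction. Origin: centre of the pad's underside, on the tray's top; the pad's top is 3 mm above it (9 mm above the table). Its y axis runs along the row. The pad numbers do not tell the order of sizes: the blue bar does
- pad1: one of four equal round black-rimmed grey pads, 50 mm across and 3 mm thick with a white dot in the middle, fixed in a straight row 85 mm apart on the aluminium tray (tray 76 mm wide, 440 mm long, 6 mm thick). Pad 1 counted from 0 along the tray's +y direction. Origin: centre of the pad's underside, on the tray's top; the pad's top is 3 mm above it (9 mm above the table). Its y axis runs along the row. The pad numbers do not tell the order of sizes: the blue bar does
- pad2: one of four equal round black-rimmed grey pads, 50 mm across and 3 mm thick with a white dot in the middle, fixed in a straight row 85 mm apart on the aluminium tray (tray 76 mm wide, 440 mm long, 6 mm thick). Pad 2 counted from 0 along the tray's +y direction. Origin: centre of the pad's underside, on the tray's top; the pad's top is 3 mm above it (9 mm above the table). Its y axis runs along the row. The pad numbers do not tell the order of sizes: the blue bar does
- pad3: one of four equal round black-rimmed grey pads, 50 mm across and 3 mm thick with a white dot in the middle, fixed in a straight row 85 mm apart on the aluminium tray (tray 76 mm wide, 440 mm long, 6 mm thick). Pad 3 counted from 0 along the tray's +y direction. Origin: centre of the pad's underside, on the tray's top; the pad's top is 3 mm above it (9 mm above the table). Its y axis runs along the row. The pad numbers do not tell the order of sizes: the blue bar does
- blue_bar: blue bar, 70 x 18 mm and 10 mm high, fixed across one end of the tray, 75.5 mm beyond the nearest pad's centre; it marks the end where the row begins, and may be at either end (a white bar of the same size lies across the other end). Origin: centre of its underside, on the tray's top

How it is judged:
By the outcome, as a careful person would: the job done as asked, in the order asked, and still so for the second after the job is handed in, with the robot touching nothing.
It also fails if it takes over 112 s, if anything falls off the work surface, if the arm or the gripper's body presses on something with over 40 N, if the wrist force passes 120 N, or if a joint passes its speed limit or range.

## Working session

There is one attempt and no reset: what is moved stays moved. The work goes in short steps, each a Python script; the robot and the scene stay as the last script left them, time stands still between calls to the robot, and variables do not carry over. Pictures are saved under pics/ and viewed, at most 14 in all, crops included, and the job is handed in when it is done.

```bash
mkdir -p pics; ls; python3 - <<'E'
from station import env,viewer
import cv2,numpy as np
np.set_printoptions(precision=4,suppress=True)
for n in("top","side","wrist"):
    cv2.imwrite(f"pics/{n}0.png",viewer.camera(n)); print(n,viewer.camera_params(n))
s=env.read_state();print(s["time_s"],s["orientation"],s["width"])
E
```

```text
pics
top {'fx': 357.39042590495444, 'fy': 357.39042590495444, 'cx': 253.67663247929468, 'cy': 192.16172922319404, 'pose': array([[ -0.0227,   0.988 ,  -0.1527, 471.1003],
       [ -0.999 ,  -0.0164,   0.0426,  16.3747],
       [  0.0396,   0.1535,   0.9874, 743.4136],
       [  0.    ,   0.    ,   0.    ,   1.    ]])}
side {'fx': 372.108469916085, 'fy': 372.108469916085, 'cx': 247.82367685354083, 'cy': 193.08229581069247, 'pose': array([[   0.7929,    0.42  ,   -0.4415,  248.6894],
       [  -0.6094,    0.5459,   -0.575 , -388.3166],
       [  -0.0005,    0.725 ,    0.6888,  542.4829],
       [   0.    ,    0.    ,    0.    ,    1.    ]])}
wrist {'fx': 299.1880397044231, 'fy': 299.1880397044231, 'cx': 252.7107354037154, 'cy': 192.44338946863277, 'tool_from_camera': array([[ -0.0002,   0.9709,   0.2397,  64.4573],
       [  1.    ,   0.0002,   0.0002,  -1.7192],
       [  0.0001,   0.2397,  -0.9709, -82.5362],
       [  0.    ,   0.    ,   0.    ,   1.    ]])}
0.15 [ 0.2293  0.9733 -0.0006 -0.0001] 87.6278259875183
```

View pics/top0.png

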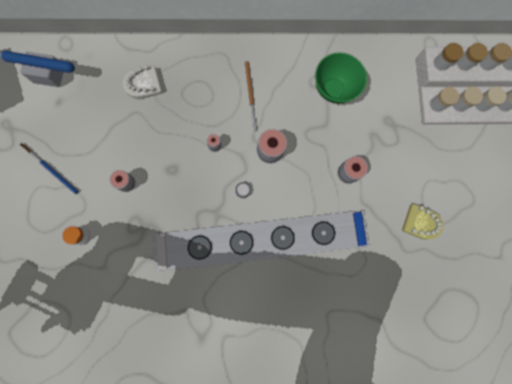

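View pics/side0.png

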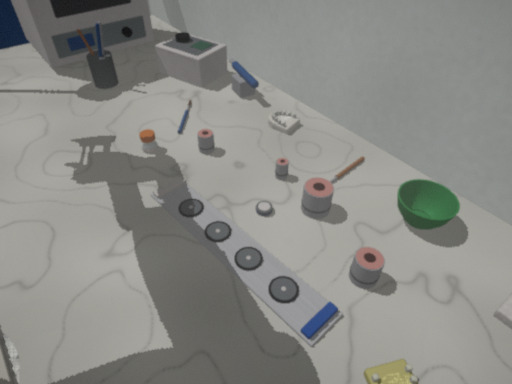

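Top view: the blue bar is at right (360,228), i.e. −y. Pads at (323,233), (283,238), (241,242), (200,247). Mouths: ring58 (272,143), ring48 (355,168), ring38 (121,180), ring28 (214,142). The side view agrees.

```bash
cat > h.py <<'E'
from station import env,set_gripper,viewer,workorder
import cv2,numpy as np
from scipy.spatial.transform import Rotation as R
np.set_printoptions(precision=2,suppress=True)
def pose(cam):
    p=viewer.camera_params(cam)
    if cam!="wrist": return p["pose"]
    s=env.read_state(); T=np.eye(4); T[:3,:3]=R.from_quat(s["orientation"]).as_matrix(); T[:3,3]=s["tool_pos"]
    return T@p["tool_from_camera"]
def px2w(cam,uv,z,T=None):
    p=viewer.camera_params(cam); T=pose(cam) if T is None else T
    d=T[:3,:3]@np.array([(uv[0]-p["cx"])/p["fx"],-(uv[1]-p["cy"])/p["fy"],-1])
    return (T[:3,3]+d*(z-T[2,3])/d[2])[:2]
def w2px(cam,P,T=None):
    p=viewer.camera_params(cam); T=pose(cam) if T is None else T
    c=T[:3,:3].T@(np.array(P)-T[:3,3]); return np.array([p["cx"]-p["fx"]*c[0]/c[2],p["cy"]+p["fy"]*c[1]/c[2]])
def quat(a): # tool down, tool y at world angle a
    y=np.array([np.cos(a),np.sin(a),0]); z=np.array([0,0,-1.])
    return R.from_matrix(np.c_[np.cross(y,z),y,z]).as_quat()
H={28:42,38:48,48:54,58:60}
def shot(cam,name):
    T=pose(cam); im=viewer.camera(cam); cv2.imwrite(f"pics/{name}.png",im); np.save(f"pics/{name}.npy",T); return im,T
E
python3 - <<'E'
from h import *
pads=[px2w("top",u,9) for u in[(323,233),(283,238),(241,242),(200,247)]]
print(np.array(pads))
for d,u in{58:(272,143),48:(355,168),38:(121,180),28:(214,142)}.items(): print(d,px2w("top",u,H[d]))
v=pads[3]-pads[0]; a=np.arctan2(v[1],v[0])-np.pi/2; print("a",a)
c=np.mean(pads,0)
env.reach([*c,240],quat(a)); s=env.read_state();print(s["time_s"],s["tool_pos"],s["qpos"])
shot("wrist","w_tray")
E
```

```text
[[ 497.15 -156.31]
 [ 488.73  -73.21]
 [ 482.53   12.84]
 [ 474.35   95.8 ]]
58 [674.82 -51.71]
48 [ 623.18 -216.99]
38 [606.97 244.99]
28 [683.57  64.1 ]
a 0.09020114552091618
2.3917 [485.97 -29.61 240.12] [-0.09  0.31  1.98  0.    0.85 -0.18]
```

View pics/w_tray.png

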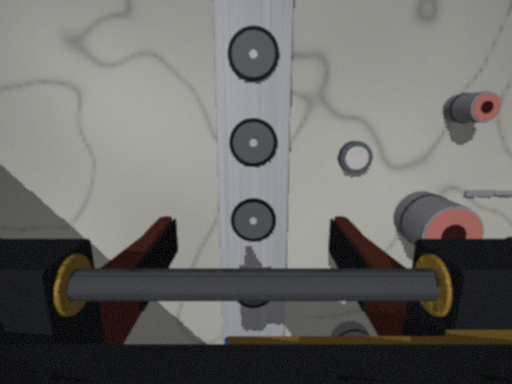

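Wrist view (up = +y): pad dots at (253,53) pad3, (252.5,141) pad2, (252.5,220) pad1; pad0 is hidden by the gripper. Now I'll refine the pads and view each ring ahead of the gripper, detecting the pink tops by colour.

```bash
cat >> h.py <<'E'
def find_pink(im,uv,rad=60):
    hsv=cv2.cvtColor(im,cv2.COLOR_BGR2HSV)
    m=(((hsv[...,0]<12)|(hsv[...,0]>168))&(hsv[...,1]>55)&(hsv[...,2]>110)).astype(np.uint8)
    cs=cv2.findContours(m,cv2.RETR_EXTERNAL,cv2.CHAIN_APPROX_NONE)[0]
    cs=[c for c in cs if len(c)>25 and np.linalg.norm(c.mean((0,1))-uv)<rad]
    e=cv2.fitEllipse(cv2.convexHull(max(cs,key=cv2.contourArea))); return e
def find_dot(im,uv,r=9):
    u,v=map(int,np.round(uv)); c=cv2.cvtColor(im[v-r:v+r+1,u-r:u+r+1],cv2.COLOR_BGR2GRAY).astype(float)
    yy,xx=np.mgrid[-r:r+1,-r:r+1]; c[np.hypot(xx,yy)>r]=0
    w=np.clip(c-(c[c>0].min()+c.max())/2,0,None)
    return u+(w*xx).sum()/w.sum(),v+(w*yy).sum()/w.sum()
E
python3 - <<'E'
from h import *
im=cv2.imread("pics/w_tray.png");T=np.load("pics/w_tray.npy")
for u in[(253,53),(252,141),(252,220)]:
    d=find_dot(im,u);print("pad",np.array(d),px2w("wrist",d,9,T))
a=0.09;tx=np.array([-np.sin(a),np.cos(a)])
t=cv2.imread("pics/top0.png")
for u in[(323,233),(283,238),(241,242),(200,247)]:
    d=find_dot(t,u,5);print("top pad",np.array(d),px2w("top",d,9))
for d,u in{58:(272,143),48:(355,168),38:(121,180),28:(214,142)}.items():
    e=find_pink(t,u,15);print(d,np.array(e[0]),px2w("top",e[0],H[d]))
for n,p in{48:(623,-217),58:(675,-52),28:(683,64),38:(607,245)}.items():
    env.reach([*(np.array(p)-60*tx),240],quat(a))
    im,T=shot("wrist",f"w{n}"); e=find_pink(im,w2px("wrist",[*p,H[n]],T)); print(n,np.array(e[0]),np.array(e[1]),px2w("wrist",e[0],H[n],T))
print(env.read_state()["time_s"])
cv2.imwrite("pics/mos.png",np.vstack([np.hstack([cv2.resize(cv2.imread(f"pics/w{n}.png"),(400,300)) for n in q]) for q in((48,58),(28,38))]))
E
```

```text
pad [252.83  53.37] [474.36  94.4 ]
pad [252.91 142.34] [482.2    9.52]
pad [252.8  220.42] [489.86 -75.52]
top pad [323.27 232.64] [ 497.89 -156.91]
top pad [282.42 237.38] [490.03 -72.06]
top pad [241.06 242.22] [482.09  12.72]
top pad [199.98 245.85] [476.66  95.83]
58 [272.3  142.25] [676.35 -52.36]
48 [355.74 167.02] [ 625.17 -218.63]
38 [118.69 178.58] [609.86 249.52]
28 [212.96 139.8 ] [688.2   66.16]
48 [255.16 128.88] [49.83 50.97] [ 624.56 -220.96]
58 [254.48 125.63] [62.79 64.24] [675.95 -54.71]
28 [258.71 122.99] [25.91 26.62] [688.04  62.91]
38 [255.28 119.78] [37.71 38.85] [609.57 246.12]
5.8167
```

View pics/mos.png

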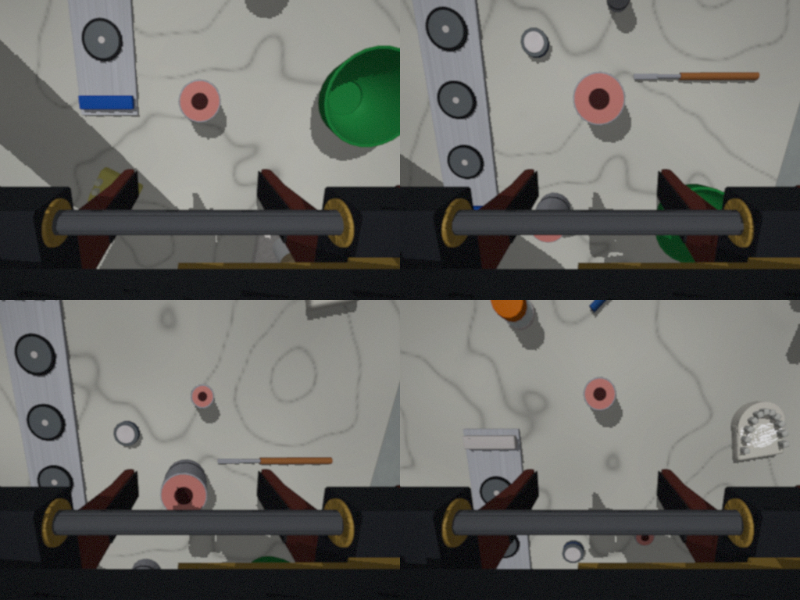

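The wrist and top cameras agree in x; there is a ~3 mm constant y offset that affects rings and pads alike, so I average the two. Doing the smallest ring first as a check.

```bash
cat >> h.py <<'E'
A=0.088; TX=np.array([-np.sin(A),np.cos(A)]); Q=quat(A)
PADS=[np.array([486.3,-31.5])+85*(i-1.5)*TX for i in range(4)]
def pick(n,p):
    z=H[n]/2+63; set_gripper(88)
    env.reach([*p,z+90],Q); env.move_l([*p,z],rate=120); set_gripper(n-12)
    s=env.read_state(); print(n,"width",s["width"],"grip",s["grip_force"])
    env.move_l([*p,z+100],rate=120)
def place(n,p):
    z=H[n]/2+63+9; cur=env.read_state()["tool_pos"]
    env.reach([*p,z+91],Q); env.move_l([*p,z+5],rate=120); env.hold(.2)
    hit=env.move_l([*p,z-2],rate=10,f_stop=4); s=env.read_state(); print("hit",hit,s["tool_pos"],"exp z",z,"w",s["width"])
    set_gripper(n+16); env.move_l([*s["tool_pos"][:2],z+100],rate=120)
def look(n,p,back=60,name=None):
    env.reach([*(np.array(p)-back*TX),240],Q); env.hold(.2); im,T=shot("wrist",name or f"placed{n}")
    e=find_pink(im,w2px("wrist",[*p,H[n]+9],T)); print(n,"seen",px2w("wrist",e[0],H[n]+9,T),"pad",np.array(p),env.read_state()["time_s"]); return im
E
python3 - <<'E'
from h import *
print(np.array(PADS))
pick(28,(688.1,64.5)); place(28,PADS[0]); im=look(28,PADS[0])
cv2.imwrite("pics/c28.png",cv2.resize(im[60:210,170:340],None,fx=4,fy=4,interpolation=cv2.INTER_CUBIC)[:600])
for k,u in((1,None),(2,None)):
    T=np.load("pics/placed28.npy");uv=w2px("wrist",[*PADS[k],9],T)
    if uv[1]>15: d=find_dot(im,uv);print("pad",k,uv,px2w("wrist",d,9,T),PADS[k])
E
```

```text
[[ 497.51 -158.51]
 [ 490.04  -73.84]
 [ 482.56   10.84]
 [ 475.09   95.51]]
28 width 27.734726663602597 grip 29.999922215938568
hit True [ 497.5  -158.51   92.85] exp z 93.0 w 27.830442164101605
28 seen [ 497.08 -160.16] pad [ 497.51 -158.51] 14.3917
pad 1 [254.76  31.58] [489.84 -74.81] [490.04 -73.84]
```

View pics/c28.png

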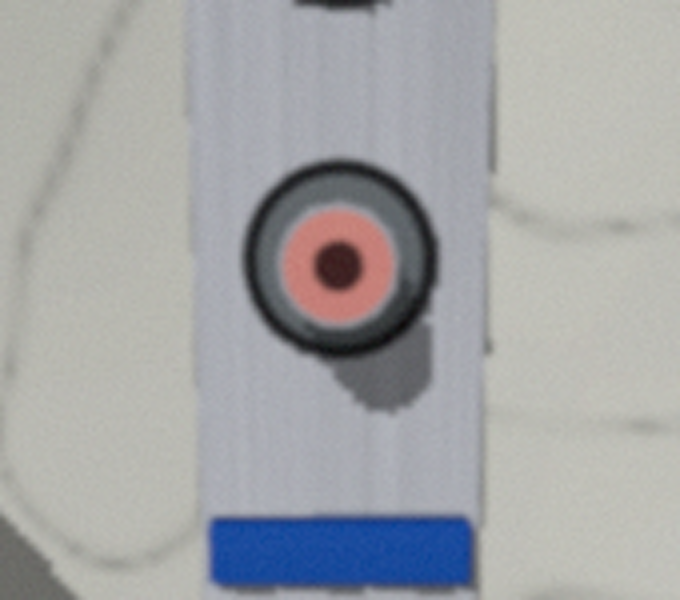

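The smallest ring stands inside the pad rim: rim centre ≈ crop (340,258), ring top (338,265). Converting both to world coordinates to check centring.

```bash
python3 - <<'E'
from h import *
im=cv2.imread("pics/placed28.png");T=np.load("pics/placed28.npy")
g=cv2.cvtColor(im,cv2.COLOR_BGR2GRAY); uv=w2px("wrist",[*PADS[0],9],T)
ok=[]   # outer rim edge along rays (shadow side excluded)
for th in np.arange(0,2*np.pi,.1):
    if np.radians(10)<th<np.radians(110): continue
    r=np.arange(18,32,.25); P=np.array([255,124.5])[:,None]+np.array([np.cos(th),np.sin(th)])[:,None]*r
    v=cv2.remap(g,P[0].astype(np.float32)[None],P[1].astype(np.float32)[None],cv2.INTER_LINEAR)[0].astype(float)
    k=np.argmax(np.gradient(cv2.GaussianBlur(v[None],(9,1),0)[0])); ok.append(P[:,k])
e=cv2.fitEllipse(np.array(ok,np.float32)); print(e,px2w("wrist",e[0],9,T))
E
```

```text
((254.6700897216797, 124.52294921875), (48.411460876464844, 49.85226821899414), 171.89556884765625) [ 497.7  -159.54]
```

The first ring is within about 1 mm of the pad centre, so I'll place the rest.

```bash
python3 - <<'E'
from h import *
D=np.array([.4,.3])
for n,p,k in((38,(609.7,247.8),1),(48,(624.9,-219.8),2),(58,(676.1,-53.5),3)):
    pick(n,p); place(n,PADS[k]+D)
    if n<50: look(n,PADS[k])
print(env.read_state()["time_s"])
# move back so whole row is visible
look(58,PADS[3],60)
env.reach([*(PADS[0]-20*TX+np.array([-20,0])),300],Q); env.hold(.3); shot("wrist","row"); shot("top","top1"); print(env.read_state()["time_s"])
ims=[cv2.imread(f"pics/placed{n}.png")[30:230,150:350] for n in(38,48,58)]+[cv2.imread("pics/top1.png")[180:280,150:250].repeat(2,0).repeat(2,1)]
cv2.imwrite("pics/mos2.png",cv2.resize(np.vstack([np.hstack(ims[:2]),np.hstack(ims[2:])]),(600,600)))
cv2.imwrite("pics/top1c.png",cv2.resize(cv2.imread("pics/top1.png")[180:280,150:380],None,fx=3.4,fy=3.4,interpolation=cv2.INTER_CUBIC))
E
```

```text
38 width 37.71097493527193 grip 30.000062584877014
hit True [490.44 -73.56  95.94] exp z 96.0 w 37.51147578700832
38 seen [490.16 -75.22] pad [490.04 -73.84] 24.6917
48 width 47.94358184459829 grip 30.00015914440155
hit True [483.01  11.15  99.05] exp z 99.0 w 47.79029022632176
48 seen [482.58  10.03] pad [482.56  10.84] 33.4417
58 width 57.429230530112164 grip 30.000472962856293
hit True [475.53  95.83 102.28] exp z 102.0 w 57.69312975248628
41.3167
58 seen [475.21  94.63] pad [475.09  95.51] 41.9583
43.25
```

View pics/mos2.png

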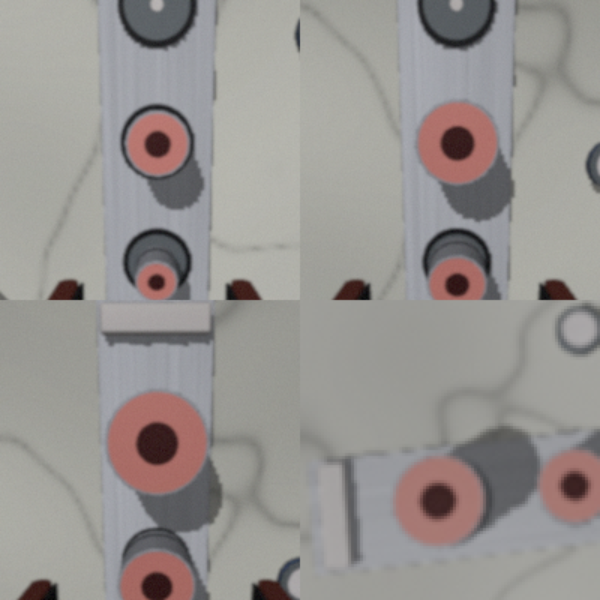

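View pics/top1c.png

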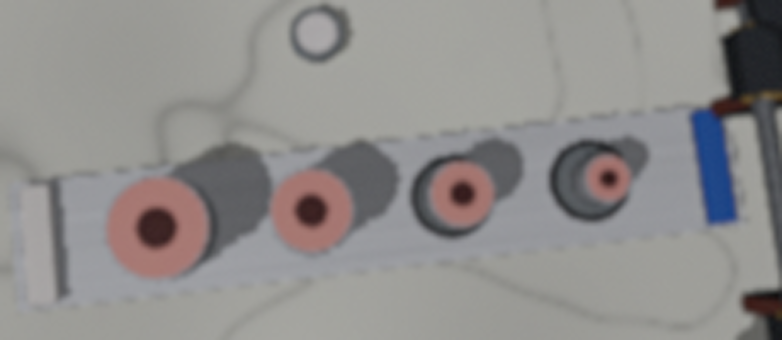

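The row runs blue bar → 28, 38, 48, 58, all upright. The wrist readings put every ring within about 1 mm of its pad centre, and the arm is clear of everything.

```bash
python3 -c "
from station import workorder
print(workorder.sign_off())"
```

```text
the job is handed in; nothing more can be done
None
```

All four rings stand upright on the tray, smallest next to the blue bar and largest at the far end, each measured within about 1 mm of its pad centre; handed in at about 43 s of the 112 s, with no verdict shown.

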